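# Close the spark hood and reset the welding jig's interlock

### The arm

A 7-joint arm with a two-finger parallel gripper is mounted at the origin on the work surface. World frame = base frame: x ahead of the robot, y to its left, z up, the work surface at z = 0. Lengths are in mm, angles in rad, forces in N, time in s.
With the tool pointing down it reaches from about 425 to 975 mm from the base axis. Payload 16.7 kg.
Tool frame: the origin (TCP) lies at the very end of the fingers, on their centre line; the grasp point (between the pads) lies 19 mm behind it; y points along the fingers, z is the direction in which the jaws open and shut, and the axes are right-handed (so a half turn about y gives the same grasp; the last joint's range is limited). The gripper opens to 85 mm and grips with 20 to 120 N. Pads are 22 mm wide; open, the fingers measure 114 mm over their backs; the gripper's body (76 mm by 85 mm) begins 54 mm behind the grasp point. The pads swing forward as they close: fully open they stand 13 mm farther back than shut.
Start: joints at [1.121, 0.426, 0.074, 1.606, -0.034, 1.111, -0.067], TCP at [199.316, -644.862, 206.902] pointing down, gripper open.
Joint ranges: [-2.85, 2.85], [-0.5, 2.14], [-1.23, 1.37], [0.21, 2.46], [-1.02, 4.16], [0.16, 2.05], [-2.73, 2.73]. Speed limits (rad/s): [1.89, 1.89, 2.39, 2.39, 3.01, 3.01, 3.01].

### API

Orientations are given as a rotation vector (axis times angle).
In Python, from workcell import r, imaging, ticket gives the robot as it stands.
- The arm moves only by the shell command python3 -m jog 'ROWS' [FORCE]. ROWS is JSON, a list of rows, each a list of 7 numbers: the opening, from 0 (shut) to 1 (fully open), then the shift along the tool's x, y, z in m, then the turn, a rotation vector about the tool's x, y, z in degrees. A call has 1 to 8 rows; each row shifts and turns the commanded pose from where the row before left it, along the tool's axes as they then stand; what a row does not reach is not made up. A row lasts 1/12 s, in which the tool goes at most 41.7 mm and 7.16 degrees, less where a joint would pass 70% of its speed; a pose out of reach is approached as far as the arm can. A call is refused whole if a number of a shift passes 0.0417 or a number of a turn 7.16, either way. A call with a gripper value outside its range is refused whole. The fingers move at their own pace and stop on an object; FORCE is the grip in N (left out, the last holds). Time passes only in rows, so rows that do not move let the fingers close. It gives the time, the measured TCP pose, the force and the opening at its end, in the units of the state.
- r.get_state(): the state, without advancing time (a new reading comes with each control period).
- imaging.get_image(name): name is "scene" or "side" or "wrist"; returns a dict with "color" (480x640x3 uint8, red, green, blue), "vertical_fov" (degrees; the focal length in pixels is half the picture's height over the tangent of half this angle, whatever the lens; pixels are square), "cx", "cy" (the principal point, pixels), "k1" (the pictures are not rectified: a ray, as slopes to the right and down, at radius r is drawn at 1 + k1 r^2 times it, then the intrinsics apply), "pose" (4x4, takes a point from camera to world coordinates); the wrist camera has in their place "mount" (4x4, takes a point from camera to tool coordinates, whose origin is the TCP and whose axes are the tool frame's). Camera axes: x right, y down, z forward; pixel columns grow to the right and rows downward; lengths in mm; the calibration is good to about 2 mm. A picture is of the moment at which its call begins: read the wrist's pose just before it. There is no depth.
- ticket.close_job(): hands the job in, once; it reports no verdict.
The state is a dict: "t": time; "joints": joint angles; "joint_velocities": joint speeds; "tau": joint torques, N m; "tcp_pos": TCP position; "tcp_rot": TCP orientation; "contact_force": force on the tool from outside, world axes, zero at the start; "wrist_torque": the same for the moment, N m; "width": opening from 0.0 (shut) to 1.0 (fully open).
Only numpy, scipy, OpenCV 4.12 (cv2) and the standard library are available. Lean on these libraries where they do the work, as an engineer would, in place of code of your own. Each camera call takes 0.05 s, during which the arm holds its last target. There are 200 camera calls.

### The job

Push the yellow spark hood along its bed, away from the robot, until it is fully home against the red end stop. Then press the two green reset buttons down together, one fingertip on each, hold both fully down for at least two seconds, let go and move clear. Only push and press, never one green button on its own and none before the hood is home; leave the red stop button and the loose tools and parts alone.

Things in the scene. Friction and masses are not known exactly. Their poses are not given: they have to be found in the camera images.
- jig: Grey steel bed of the welding jig, fixed to the table, 280 (x) x 170 (y) x 20 mm high, with a tube tee clamped on it. Origin: centre of the underside, on the table. Its +x axis is the closing direction of the hood; it points away from the robot, within about 20 degrees of straight ahead. Red end stop at its +x end. The jig may stand on the left or the right of the table.
- hood_push (a point): Centre of the hood's end wall that faces the robot, 56 mm above the table: the place to push. The hood is a yellow box with an amber roof window, 130 mm long (jig x), 140 mm wide (jig y), from 22 to 90 mm above the table; its wall facing the robot is closed, upright and square to the jig's x axis. The point moves with the hood; when home it lies at x = +1 mm in the jig's frame.
- hood (a joint): How far the hood is back from home, m: 0 fully home over the work, up to 0.12 fully open towards the robot; starts 0.07 to 0.11 open. Slides only along the jig's x axis, with about 3 N of friction, and stays where it is left. A firm stop at 0.
- reset_station: Grey box with an aluminium face, fixed to the table, 100 (x) x 140 (y) x 45 mm high, carrying the two green buttons. Origin: centre of the underside, on the table. The buttons stand in a row along its y axis, 62 mm between centres. The box may stand on the left or the right of the table (on the other side from the jig) and is turned up to about 35 degrees.
- reset_left_top (a point): Centre of the top of the green button at +31 mm in the station's y. Cap 24 mm in diameter, top 65 mm above the table when up; black collar of 40 mm diameter around it, 57 mm above the table. Moves with the button.
- reset_right_top (a point): The same for the green button at -31 mm in the station's y.
- reset_left (a joint): Travel of that button, m: 0 up, 0.008 fully down. Springs back by itself; about 1.5 N starts it, 5 N holds it fully down. It counts as down beyond 0.005.
- reset_right (a joint): The same for the other green button.
- stop_box: Yellow box 70 x 70 x 40 mm with the red stop button on top, fixed to the table between and beyond the jig and the station. Origin: centre of the underside.
- stop (a joint): Travel of the red stop button (32 mm across, top 58 mm above the table), m: 0 up, 0.006 pressed. Leave it alone.
- cup: Clear plastic cup, 64 mm across, 75 mm tall, loose. Origin: centre of the underside. Leave alone.
- offcut: Standing steel tube offcut, 42 mm across, 55 mm tall, loose. Origin: centre of the underside. Leave alone.
- magnet_square: Red L-shaped magnetic square, 60 x 60 x 20 mm, lying loose. Origin: about its middle, underside. Leave alone.
- hammer: Wooden-handled hammer lying loose at the left, beyond the jig or station. Origin: underside. Leave alone.
- spray_can: Standing spray can, 60 mm across, 150 mm tall, loose, at the right. Origin: centre of the underside. Leave alone.
- screwdriver: Red-handled screwdriver lying loose at the right. Origin: underside. Leave alone.

How it is judged (in metres and radians):
On the way, in this order (a step that is already met when the one before it is completed fails the run):
1. the hood is fully home (value of joint hood below 0.005 m and value of joint each of reset_left, reset_right below 0.002 m), for 0.2 s.
2. both green buttons are held down by the fingers for two seconds, the hood home (value of joint hood below 0.005 m and value of joint each of reset_left, reset_right above 0.005 m and contact force between the fingers and reset_station above 1 N), for 1.9 s.
3. both green buttons are up again (value of joint each of reset_left, reset_right below 0.002 m), for 0.2 s.
At the end, for the whole second after the job is handed in: The hood is within 5 mm of its home stop, and both green buttons, after being held more than 5 mm down together for two seconds, are up again (within 2 mm); the red stop is not pressed (all of step 3 and value of joint hood below 0.005 m and value of joint stop below 0.003 m); the robot touches nothing.
It fails at once if a green button pressed on its own ((value of joint reset_left above 0.0065 m and value of joint reset_right below 0.0015 m) or (value of joint reset_right above 0.0065 m and value of joint reset_left below 0.0015 m)).
It fails at once if a green button pressed while the hood is not home (value of joint hood above 0.007 m and value of joint any of reset_left, reset_right above 0.004 m).
It fails at once if the red stop button pressed (value of joint stop above 0.003 m).
It fails at once if a loose thing moved, lifted or knocked over (by more than 30 mm or about 30 degrees) (distance of any of cup, offcut, magnet_square, hammer, spray_can, screwdriver from where it was at the start of the episode above 0.03 m or angle between any of cup, offcut, spray_can's own z axis and vertical above 0.5 rad).
It also fails if it takes over 54 s, if anything falls off the work surface, if the arm or the gripper's body presses on something with over 40 N, if the wrist force passes 120 N, or if a joint passes its speed limit or range.

## Working session

There is one attempt and no reset: what is moved stays moved. The work goes in short steps, Python scripts to look and compute and a shell command to move; the robot and the scene stay as the last step left them, time stands still between calls to the robot, and variables do not carry over. Pictures are saved under pics/ and viewed, about 8 in all and at most 12, crops included, and the job is handed in when it is done.

```bash
mkdir -p pics; ls
python3 - <<'E'
from workcell import r, imaging
import cv2,numpy as np
print(r.get_state())
for n in("scene","side"):
    d=imaging.get_image(n);cv2.imwrite(f"pics/{n}0.png",d["color"][:,:,::-1])
    print({k:v for k,v in d.items() if k!="color"})
    np.save(f"pics/{n}0.npy",d,allow_pickle=True)
E
```

```text
pics
{'t': 0.0, 'joints': array([ 1.12149607,  0.4267334 ,  0.07383917,  1.60662591, -0.03409741,
        1.11080756, -0.06712299]), 'joint_velocities': array([ 1.38314242e-03, -1.04225148e-03, -5.50873990e-04, -5.06397402e-04,
        2.63684738e-04, -7.26067530e-05, -9.03432840e-04]), 'tau': array([ 6.25339580e-04, -9.49833727e+01,  3.76113474e+00, -4.63525808e+01,
        1.92461192e-02,  1.00824708e-02,  1.24283918e-05]), 'tcp_pos': array([ 199.18853043, -644.46656014,  206.20100314]), 'tcp_rot': array([-0.31142285,  2.06159147, -2.05891853]), 'contact_force': array([ 0.42709929, -0.48104908, -0.21158863]), 'wrist_torque': array([ 0.0123438 , -0.01665373, -0.00686284]), 'width': 1.0019782461693099}
{'vertical_fov': 52.15715611273038, 'cx': 326.274927902136, 'cy': 242.19566276511273, 'k1': -0.069888962574762, 'pose': array([[-4.03070474e-01,  5.31397285e-01, -7.45084639e-01,
         1.35735075e+03],
       [ 9.15105479e-01,  2.43616458e-01, -3.21298900e-01,
         3.44013836e+02],
       [ 1.07775171e-02, -8.11337135e-01, -5.84479168e-01,
         6.97540260e+02],
       [ 0.00000000e+00,  0.00000000e+00,  0.00000000e+00,
         1.00000000e+00]])}
{'vertical_fov': 52.74667784278007, 'cx': 318.84639905448495, 'cy': 243.19189328997146, 'k1': 0.04283603835552914, 'pose': array([[-9.89978577e-01, -1.07577977e-01,  9.14843980e-02,
         4.76598872e+02],
       [-1.41212699e-01,  7.48719758e-01, -6.47670980e-01,
         6.85975023e+02],
       [ 1.17895762e-03, -6.54099154e-01, -7.56407897e-01,
         8.96735791e+02],
       [ 0.00000000e+00,  0.00000000e+00,  0.00000000e+00,
         1.00000000e+00]])}
```

View pics/scene0.png

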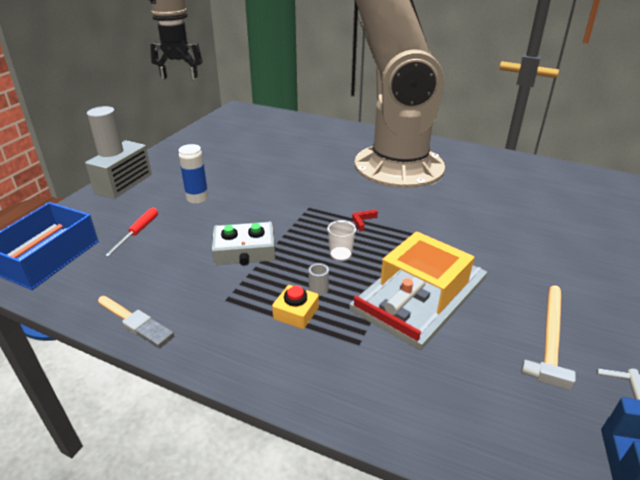

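View pics/side0.png

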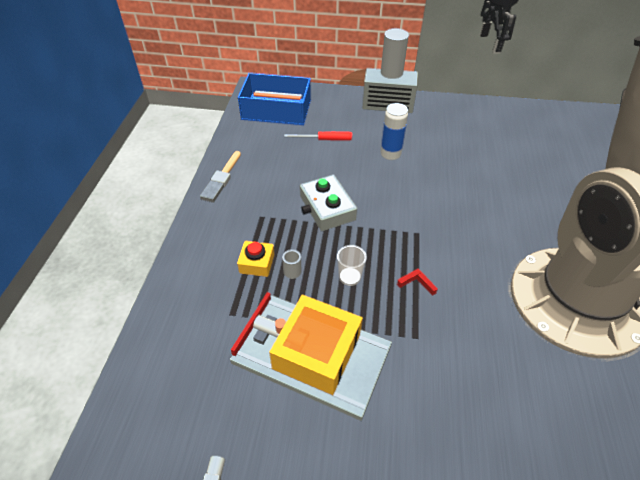

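The scene view shows the jig right of picture centre (robot's left) with the hood at about (428,268), and the station at (243,240) with green caps at (230,231) and (257,229). The side view shows the same: hood at (318,340), caps at (323,185) and (333,201), with the cup, offcut and stop between them.

```bash
cat > h.py <<'E'
import numpy as np,cv2
def ray(d,uv):
    f=240/np.tan(np.radians(d["vertical_fov"])/2)
    K=np.array([[f,0,d["cx"]],[0,f,d["cy"]],[0,0,1]])
    p=cv2.undistortPoints(np.float64(uv).reshape(-1,1,2),K,np.array([d["k1"],0,0,0]))[:,0]
    return np.c_[p,np.ones(len(p))]@d["pose"][:3,:3].T,d["pose"][:3,3]
def plane(d,uv,z):
    v,o=ray(d,uv);return o+v*((z-o[2])/v[:,2])[:,None]
def tri(ds,uvs):
    A=np.zeros((3,3));b=np.zeros(3)
    for d,uv in zip(ds,uvs):
        v,o=ray(d,[uv]);v=v[0]/np.linalg.norm(v);P=np.eye(3)-np.outer(v,v);A+=P;b+=P@o
    return np.linalg.solve(A,b)
E
python3 - <<'E'
from h import *
for n in("scene","side"):
    d=np.load(f"pics/{n}0.npy",allow_pickle=True).item()
    hsv=cv2.cvtColor(d["color"],cv2.COLOR_RGB2HSV)
    def blobs(lo,hi,amin):
        m=cv2.inRange(hsv,lo,hi);c=cv2.findContours(m,cv2.RETR_EXTERNAL,cv2.CHAIN_APPROX_NONE)[0]
        return [k for k in c if cv2.contourArea(k)>amin]
    print(n)
    for k in blobs((50,120,60),(75,255,255),30):
        x,y,w,h=cv2.boundingRect(k)
        if 100<y<260 and w<40:
            m=cv2.moments(k);uv=[m["m10"]/m["m00"],m["m01"]/m["m00"]];print("green",uv,w,h,plane(d,[uv],63)[0])
    print(hsv[262,428] if n=="scene" else hsv[335,315])
    for nm,lo,hi in(("orange",(8,150,100),(18,255,255)),("yellow",(19,150,60),(32,255,255))):
      for k in blobs(lo,hi,900):
        q=cv2.approxPolyDP(cv2.convexHull(k),3,True)[:,0]
        print(nm,cv2.contourArea(k));print(np.c_[q,plane(d,q,90)].round(0).tolist())
    for k in blobs((0,150,60),(6,255,255),150)+blobs((172,150,60),(180,255,255),150):
        q=cv2.boxPoints(cv2.minAreaRect(k)).round(1);print("red",np.c_[q,plane(d,q,30)].round(0).tolist())
a=cv2.resize(cv2.imread("pics/scene0.png")[190:350,330:500],None,fx=3.5,fy=3.5,interpolation=cv2.INTER_CUBIC)
cv2.imwrite("pics/c1.png",a)
b=cv2.resize(cv2.imread("pics/side0.png")[280:420,220:400],None,fx=4,fy=4,interpolation=cv2.INTER_CUBIC)
cv2.imwrite("pics/c2.png",b)
E
```

```text
scene
green [228.425, 229.79444444444442] 10 10 [ 597.43690354 -228.36163022   63.        ]
green [255.38292011019283, 227.7520661157025] 10 10 [ 564.43716718 -176.3746967    63.        ]
[ 12 185 236]
orange 1173.0
[[398.0, 258.0, 572.0, 165.0, 90.0], [418.0, 241.0, 497.0, 187.0, 90.0], [458.0, 257.0, 518.0, 277.0, 90.0], [437.0, 278.0, 602.0, 253.0, 90.0]]
yellow 1345.0
[[396.0, 259.0, 577.0, 162.0, 90.0], [419.0, 239.0, 489.0, 187.0, 90.0], [459.0, 256.0, 513.0, 278.0, 90.0], [438.0, 279.0, 604.0, 256.0, 90.0]]
red [[351.0, 303.0, 676.0, 105.0, 30.0], [356.0, 294.0, 646.0, 104.0, 30.0], [422.0, 331.0, 692.0, 255.0, 30.0], [417.0, 340.0, 718.0, 252.0, 30.0]]
red [[287.0, 286.0, 682.0, -34.0, 30.0], [303.0, 286.0, 669.0, -4.0, 30.0], [303.0, 300.0, 707.0, 14.0, 30.0], [287.0, 300.0, 720.0, -15.0, 30.0]]
red [[348.0, 218.0, 390.0, -13.0, 30.0], [366.0, 200.0, 289.0, -2.0, 30.0], [379.0, 213.0, 334.0, 48.0, 30.0], [361.0, 231.0, 429.0, 35.0, 30.0]]
red [[128.0, 230.0, 659.0, -483.0, 30.0], [152.0, 206.0, 547.0, -503.0, 30.0], [158.0, 212.0, 565.0, -467.0, 30.0], [134.0, 236.0, 674.0, 
[... 960 characters left out ...]
, 605.0, 253.0, 90.0]]
yellow 5586.0
[[302.0, 294.0, 589.0, 134.0, 90.0], [362.0, 317.0, 464.0, 171.0, 90.0], [357.0, 338.0, 470.0, 218.0, 90.0], [332.0, 393.0, 503.0, 332.0, 90.0], [272.0, 368.0, 616.0, 301.0, 90.0], [270.0, 351.0, 626.0, 268.0, 90.0]]
red [[229.0, 352.0, 717.0, 250.0, 30.0], [266.0, 292.0, 675.0, 98.0, 30.0], [272.0, 295.0, 660.0, 105.0, 30.0], [235.0, 355.0, 704.0, 255.0, 30.0]]
red [[397.0, 285.0, 395.0, 41.0, 30.0], [402.0, 265.0, 386.0, -18.0, 30.0], [440.0, 274.0, 301.0, -4.0, 30.0], [435.0, 295.0, 312.0, 54.0, 30.0]]
red [[318.0, 132.0, 645.0, -485.0, 30.0], [351.0, 132.0, 549.0, -498.0, 30.0], [351.0, 139.0, 546.0, -465.0, 30.0], [318.0, 139.0, 640.0, -451.0, 30.0]]
```

View pics/c2.png

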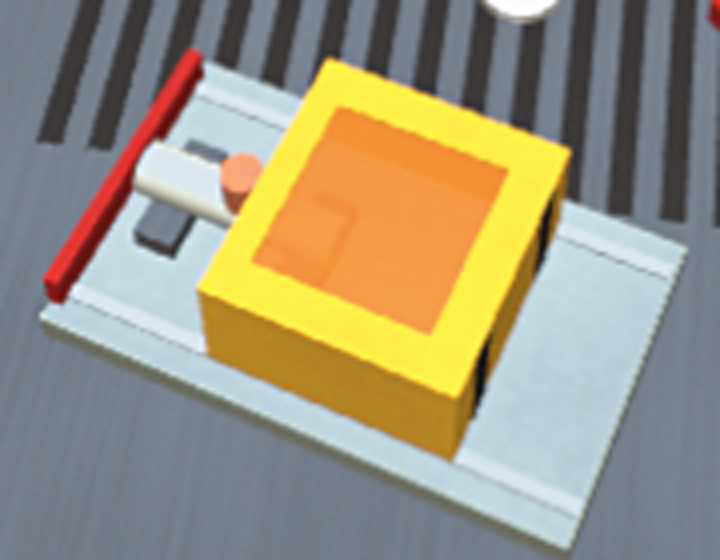

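View pics/c1.png

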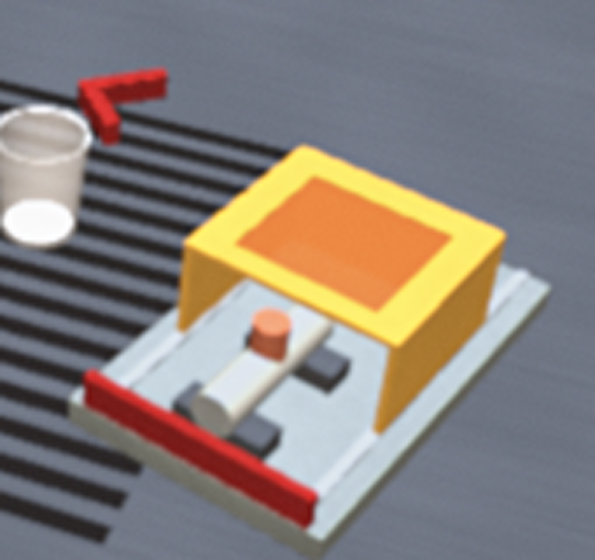

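The crops show the roof clearly. Roof corners in the side view are at about (302.5,294.5), (362.5,317.5), (334.5,378.8), (270.8,352.5); in the scene view (416.6,232), (474.3,257.1), (444.9,288.6), (383.7,259.4). The cap separation of 61.9 mm fits the given 62 mm.

Run:
```python
from h import *
from workcell import r
from scipy.spatial.transform import Rotation as Ro
ds=[np.load(f"pics/{n}0.npy",allow_pickle=True).item() for n in("scene","side")]
S=[(444.9,288.6),(383.7,259.4),(416.6,232),(474.3,257.1)] # far-left, far-right, near-right, near-left
D=[(270.8,352.5),(302.5,294.5),(362.5,317.5),(334.5,378.8)]
P=np.array([tri(ds,p) for p in zip(S,D)]);print(P.round(1))
print("sides",[round(np.linalg.norm(P[i]-P[i-1]),1) for i in range(4)])
e=(P[0]+P[1]-P[2]-P[3])[:2];w=(P[0]+P[3]-P[1]-P[2])[:2]
print("yaw",np.degrees(np.arctan2(e[1],e[0])),np.degrees(np.arctan2(-w[0],w[1])))
print("near wall mid",(P[2]+P[3])/2)
g=[tri(ds,p) for p in zip([(255.4,227.8),(228.4,229.8)],[(332.5,198.6),(322.4,183)])];print("caps",g)
# bed far top corners via red stop & bed near corners z=20
print("bed near corners",plane(ds[1],[(220+686/4,280+248/4),(220+572/4,280+550/4),(220+42/4,280+316/4)],20).round(1))
s=r.get_state();R=Ro.from_rotvec(s["tcp_rot"]).as_matrix();print(R.round(3))
```

```text
[[624.6 272.5  89.3]
 [587.7 138.1  90.4]
 [463.5 173.6  89.8]
 [502.3 306.7  89.8]]
sides [np.float64(126.9), np.float64(139.4), np.float64(129.1), np.float64(138.7)]
yaw -15.8115344214809 -15.788910830004871
near wall mid [482.94354921 240.15534072  89.78837108]
caps [array([ 564.58600167, -176.41911828,   63.22214001]), array([ 597.09342861, -229.04009161,   63.14589257])]
bed near corners [[399.1 176.9  20. ]
 [444.  338.6  20. ]
 [712.8 259.8  20. ]]
[[-0.955 -0.     0.295]
 [-0.295  0.001 -0.955]
 [ 0.    -1.    -0.001]]
```

The measurements agree with the given sizes: roof height 90 mm, sides about 128 and 139 mm, yaw -15.8°, hood about 77 mm open, caps at z≈63 mm. Moving now: first past the station at height, with the gripper shutting.

```bash
python3 -m jog '[[0,-0.0285,0,-0.0222,0,0,0],[0,-0.0285,0,-0.0222,0,0,0],[0,-0.0285,0,-0.0222,0,0,0],[0,-0.0285,0,-0.0222,0,0,0],[0,-0.0285,0,-0.0222,0,0,0],[0,-0.0285,0,-0.0222,0,0,0],[0,-0.0285,0,-0.0222,0,0,0],[0,-0.0285,0,-0.0222,0,0,0]]'; python3 -m jog '[[0,-0.0285,0,-0.0222,0,0,0],[0,-0.0285,0,-0.0222,0,0,0],[0,-0.0285,0,-0.0222,0,0,0],[0,-0.0285,0,-0.0222,0,0,0],[0,-0.0285,0,-0.0222,0,0,0],[0,-0.0285,0,-0.0222,0,0,0],[0,-0.0285,0,-0.0222,0,0,0],[0,-0.0285,0,-0.0222,0,0,0]]'
```

```text
t: 0.77
tcp_pos: [365.3, -406.2, 206.8]
tcp_rot: [-0.311, 2.06, -2.06]
contact_force: [1.5, -0.4, -0.5]
width: -0.007
t: 1.43
tcp_pos: [530.6, -169.2, 206.8]
tcp_rot: [-0.311, 2.06, -2.06]
contact_force: [-0.2, -0.5, -0.1]
width: -0.003
```

```bash
python3 -m jog '[[0,-0.0019,0,-0.0366,0,0,0],[0,-0.0019,0,-0.0366,0,0,0],[0,-0.0019,0,-0.0366,0,0,0],[0,-0.0019,0,-0.0366,0,0,0],[0,-0.0019,0,-0.0366,0,0,0],[0,-0.0019,0,-0.0366,0,0,0]]'; python3 -m jog '[[0,-0.0019,0,-0.0366,0,0,0],[0,-0.0019,0,-0.0366,0,0,0],[0,-0.0019,0,-0.0366,0,0,0],[0,-0.0019,0,-0.0366,0,0,0],[0,-0.0019,0,-0.0366,0,0,0],[0,-0.0019,0,-0.0366,0,0,0]]'; python3 -m jog '[[0,0,0,0,0,6.6,0],[0,0,0,0,0,6.6,0],[0,0,0,0,0,6.6,0],[0,0,0,0,0,6.6,0],[0,0,0,0,0,6.6,0],[0,0,0,0,0,0,0],[0,0,0,0,0,0,0]]'
python3 - <<'E'
from workcell import r
from scipy.spatial.transform import Rotation as Ro
s=r.get_state();print(s["joints"].round(2),Ro.from_rotvec(s["tcp_rot"]).as_matrix().round(3))
E
```

```text
t: 1.93
tcp_pos: [475.2, 43.8, 206.9]
tcp_rot: [-0.311, 2.06, -2.06]
contact_force: [1.2, -0.3, -0.7]
width: -0.002
t: 2.43
tcp_pos: [421.3, 256.9, 207.0]
tcp_rot: [-0.311, 2.06, -2.06]
contact_force: [1.8, -0.1, -0.5]
width: -0.003
t: 3.02
tcp_pos: [422.0, 255.5, 206.8]
tcp_rot: [-0.284, -2.075, 2.076]
contact_force: [-1.2, -0.4, -0.3]
width: -0.0
[-0.22  0.16 -0.5   1.98  0.09  1.02 -2.61] [[-0.963 -0.    -0.269]
 [ 0.269 -0.    -0.963]
 [ 0.    -1.     0.   ]]
```

```bash
python3 -m jog '[[0,0,0.040,0,0,0,0],[0,0,0.040,0,0,0,0],[0,0,0.040,0,0,0,0],[0,0,0.036,0,0,0,0],[0,0,0.005,0,0,0,0],[0,0,0,0,0,0,0]]'; python3 -m jog '[[0,-0.012,0,0,0,0,0],[0,-0.012,0,0,0,0,0],[0,-0.012,0,0,0,0,0],[0,-0.005,0,0,0,0,0],[0,-0.005,0,0,0,0,0],[0,-0.005,0,0,0,0,0],[0,-0.005,0,0,0,0,0]]'; python3 -m jog '[[0,-0.006,0,0,0,0,0],[0,-0.006,0,0,0,0,0],[0,-0.006,0,0,0,0,0],[0,-0.006,0,0,0,0,0],[0,-0.006,0,0,0,0,0],[0,-0.006,0,0,0,0,0],[0,-0.006,0,0,0,0,0],[0,-0.006,0,0,0,0,0]]'
```

```text
t: 3.52
tcp_pos: [420.9, 255.1, 44.7]
tcp_rot: [-0.281, -2.072, 2.077]
contact_force: [-0.5, 0.7, 0.8]
width: -0.001
t: 4.1
tcp_pos: [476.2, 240.1, 46.2]
tcp_rot: [-0.288, -2.073, 2.073]
contact_force: [-3.3, 1.1, 2.4]
width: 0.001
t: 4.77
tcp_pos: [522.8, 226.8, 45.9]
tcp_rot: [-0.288, -2.073, 2.074]
contact_force: [-3.6, -0.7, 1.9]
width: -0.0
```

```bash
python3 -m jog '[[0,-0.004,0,0,0,0,0],[0,-0.004,0,0,0,0,0],[0,-0.004,0,0,0,0,0],[0,-0.004,0,0,0,0,0],[0,-0.002,0,0,0,0,0]]'; python3 -m jog '[[0,-0.002,0,0,0,0,0],[0,-0.002,0,0,0,0,0],[0,-0.002,0,0,0,0,0]]';python3 -m jog '[[0,-0.002,0,0,0,0,0],[0,-0.002,0,0,0,0,0]]'
```

```text
t: 5.18
tcp_pos: [540.0, 222.0, 45.9]
tcp_rot: [-0.288, -2.073, 2.074]
contact_force: [-3.0, -0.3, 1.0]
width: 0.001
t: 5.43
tcp_pos: [545.3, 220.5, 45.9]
tcp_rot: [-0.288, -2.073, 2.074]
contact_force: [-4.0, -1.1, -0.8]
width: -0.002
t: 5.6
tcp_pos: [547.7, 219.9, 45.8]
tcp_rot: [-0.285, -2.072, 2.073]
contact_force: [-23.2, 0.5, 16.2]
width: 0.002
```

```bash
python3 -m jog '[[0,-0.001,0,0,0,0,0],[0,0,0,0,0,0,0],[0,0,0,0,0,0,0],[0,0,0,0,0,0,0]]'; python3 -m jog '[[0,0.02,0,0,0,0,0],[0,0.03,0,0,0,0,0],[0,0.01,-0.04,0,0,0,0],[0,0,-0.040,0,0,0,0],[0,0,-0.040,0,0,0,0],[0,0,-0.040,0,0,0,0],[0,0,0,0,0,0,0],[0,0,0,0,0,0,0]]'
python3 - <<'E'
from h import *
from workcell import r,imaging
d=imaging.get_image("side");cv2.imwrite("pics/side1.png",d["color"][230:430,170:430,::-1].repeat(3,0).repeat(3,1))
s=r.get_state();print(s["tcp_pos"],s["contact_force"],s["joints"].round(2))
E
```

```text
t: 5.93
tcp_pos: [547.6, 219.9, 45.8]
tcp_rot: [-0.283, -2.072, 2.074]
contact_force: [-20.1, -1.3, 12.0]
width: 0.001
t: 6.6
tcp_pos: [494.3, 236.6, 208.9]
tcp_rot: [-0.294, -2.079, 2.072]
contact_force: [-0.6, 0.5, -0.5]
width: 0.001
[493.30435479 235.95243462 207.04167891] [-0.07182529  0.2997556  -0.78807206] [-0.25  0.24 -0.37  1.88  0.1   1.04 -2.5 ]
```

View pics/side1.png

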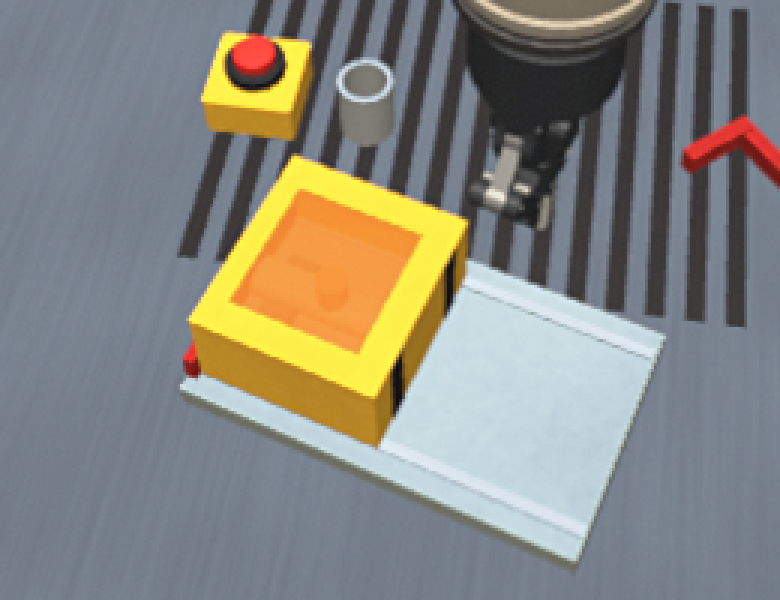

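The picture shows the hood closed against the red stop at the left edge, with the bed free behind it. The 20 N at the stop agrees. Next, over to the station.

```bash
python3 -m jog '[[0.56,-0.0169,0,0.0333,0,0,0],[0.56,-0.0169,0,0.0333,0,0,0],[0.56,-0.0169,0,0.0333,0,0,0],[0.56,-0.0169,0,0.0333,0,0,0],[0.56,-0.0169,0,0.0333,0,0,0],[0.56,-0.0169,0,0.0333,0,0,0]]';python3 -m jog '[[0.56,-0.0169,0,0.0333,0,0,0],[0.56,-0.0169,0,0.0333,0,0,0],[0.56,-0.0169,0,0.0333,0,0,0],[0.56,-0.0169,0,0.0333,0,0,0],[0.56,-0.0169,0,0.0333,0,0,0],[0.56,-0.0169,0,0.0333,0,0,0]]'; python3 -m jog '[[0.56,0,0,0,0,-6.77,0],[0.56,0,0,0,0,-6.77,0],[0.56,0,0,0,0,-6.77,0],[0.56,0,0,0,0,-6.77,0],[0.56,0,0,0,0,-6.77,0],[0.56,0,0,0,0,-6.77,0],[0.56,0,0,0,0,-6.77,0],[0.56,0,0,0,0,0,0]]'
python3 - <<'E'
from h import *
from workcell import r,imaging
from scipy.spatial.transform import Rotation as Ro
s=r.get_state();R=Ro.from_rotvec(s["tcp_rot"]).as_matrix();print(s["tcp_pos"],R.round(3),s["width"])
print("tool-frame caps",[((np.array(c)-s["tcp_pos"])@R).round(1) for c in((564.6,-176.6,65),(597.1,-229.2,65))])
d=imaging.get_image("wrist");cv2.imwrite("pics/w1.png",d["color"][:,:,::-1])
np.save("pics/w1.npy",dict(d,s=s),allow_pickle=True)
# measure the caps again from the wrist view
d["pose"]=np.block([[R,s["tcp_pos"][:,None]],[np.zeros((1,3)),np.ones((1,1))]])@d["mount"]
m=cv2.inRange(cv2.cvtColor(d["color"],cv2.COLOR_RGB2HSV),(50,120,60),(75,255,255))
for k in cv2.findContours(m,cv2.RETR_EXTERNAL,cv2.CHAIN_APPROX_NONE)[0]:
    if cv2.contourArea(k)>100:
        c,rad=cv2.minEnclosingCircle(k);print(c,rad,plane(d,[c],65))
E
```

```text
t: 7.15
tcp_pos: [535.2, 13.8, 204.8]
tcp_rot: [-0.287, -2.073, 2.073]
contact_force: [1.0, 0.9, 0.7]
width: 0.555
t: 7.65
tcp_pos: [578.3, -206.1, 204.5]
tcp_rot: [-0.286, -2.073, 2.073]
contact_force: [-0.5, 0.7, -0.1]
width: 0.56
t: 8.32
tcp_pos: [578.2, -204.2, 204.4]
tcp_rot: [-0.547, 1.908, -1.905]
contact_force: [0.5, 0.1, -0.2]
width: 0.562
[ 578.19633547 -204.15000528  204.40810243] [[-0.849 -0.002  0.529]
 [-0.529  0.001 -0.849]
 [ 0.001 -1.    -0.002]] 0.5616628464093236
tool-frame caps [array([ -3.2, 139.5, -30.4]), array([ -2.9, 139.4,  31.5])]
(353.69354248046875, 211.13548278808594) 13.436552047729492 [[ 597.92892725 -229.21908652   65.        ]]
(286.4353332519531, 210.80715942382812) 13.509499549865723 [[ 565.54195692 -176.91714317   65.        ]]
```

View pics/w1.png

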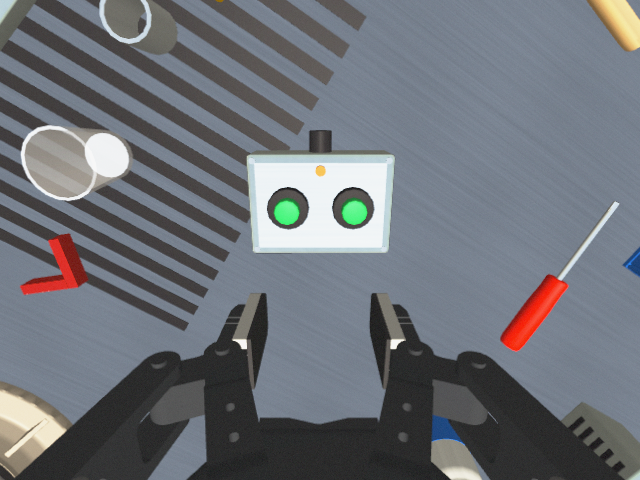

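The wrist view shows the two caps at (286,211) and (354,211), level and between the fingers. It agrees with the fixed cameras within 1 mm. The lateral correction is about -3.4 mm in tool x and +0.6 mm in z.

```bash
python3 -m jog '[[0.56,-0.0034,0.03,0.0006,0,0,0],[0.56,0,0.04,0,0,0,0],[0.56,0,0.04,0,0,0,0],[0.56,0,0.017,0,0,0,0],[0.56,0,0,0,0,0,0],[0.56,0,0,0,0,0,0]]'; python3 -m jog '[[0.56,0,0.004,0,0,0,0],[0.56,0,0.004,0,0,0,0],[0.56,0,0.004,0,0,0,0]]';python3 -m jog '[[0.56,0,0.003,0,0,0,0],[0.56,0,0,0,0,0,0]]'
```

```text
t: 8.87
tcp_pos: [581.4, -202.7, 78.2]
tcp_rot: [-0.539, 1.914, -1.911]
contact_force: [-0.6, -0.4, 0.6]
width: 0.559
t: 9.12
tcp_pos: [582.7, -203.2, 68.1]
tcp_rot: [-0.537, 1.908, -1.911]
contact_force: [-0.5, 0.4, -0.4]
width: 0.562
t: 9.28
tcp_pos: [581.6, -202.9, 63.7]
tcp_rot: [-0.54, 1.91, -1.91]
contact_force: [-0.8, 0.1, -0.7]
width: 0.562
```

```bash
python3 -m jog '[[0.56,0,0.003,0,0,0,0],[0.56,0,0,0,0,0,0]]';python3 -m jog '[[0.56,0,0.002,0,0,0,0],[0.56,0,0,0,0,0,0]]';python3 -m jog '[[0.56,0,0.002,0,0,0,0],[0.56,0,0,0,0,0,0]]'; python3 -m jog '[[0.56,0,0.002,0,0,0,0],[0.56,0,0,0,0,0,0]]'
```

```text
t: 9.45
tcp_pos: [581.7, -202.9, 60.7]
tcp_rot: [-0.54, 1.91, -1.91]
contact_force: [0.8, -0.1, 0.3]
width: 0.554
t: 9.62
tcp_pos: [581.7, -202.9, 58.7]
tcp_rot: [-0.54, 1.91, -1.91]
contact_force: [0.0, -1.3, -0.2]
width: 0.559
t: 9.78
tcp_pos: [581.7, -202.9, 56.6]
tcp_rot: [-0.54, 1.91, -1.91]
contact_force: [-1.0, 0.8, -0.3]
width: 0.558
t: 9.95
tcp_pos: [581.6, -202.8, 54.6]
tcp_rot: [-0.54, 1.91, -1.91]
contact_force: [0.0, -0.2, 0.0]
width: 0.561
```

```bash
python3 -m jog '[[0.56,0,0.002,0,0,0,0],[0.56,0,0,0,0,0,0]]';python3 -m jog '[[0.56,0,0.002,0,0,0,0],[0.56,0,0,0,0,0,0]]'
python3 - <<'E'
from workcell import imaging
import cv2,numpy as np
a=imaging.get_image("side")["color"][150:250,270:390,::-1];b=imaging.get_image("scene")["color"][190:290,190:310,::-1]
cv2.imwrite("pics/p1.png",cv2.resize(np.hstack([a,b]),None,fx=3.3,fy=4*.825,interpolation=cv2.INTER_CUBIC))
E
```

```text
t: 10.12
tcp_pos: [581.6, -202.9, 52.6]
tcp_rot: [-0.54, 1.91, -1.91]
contact_force: [-0.1, 0.5, 0.3]
width: 0.56
t: 10.28
tcp_pos: [581.6, -202.8, 50.6]
tcp_rot: [-0.54, 1.91, -1.91]
contact_force: [0.3, 0.1, 0.2]
width: 0.565
```

View pics/p1.png

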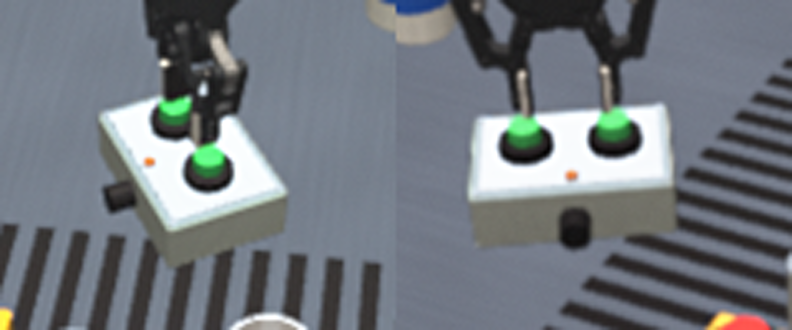

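Both fingertips stand just above their caps: scene crop tips at (525,112) and (610,105), caps at (523,128) and (613,122). Not touching yet, so I continue in small steps.

```bash
python3 -m jog '[[0.56,0,0.002,0,0,0,0],[0.56,0,0,0,0,0,0]]';python3 -m jog '[[0.56,0,0.002,0,0,0,0],[0.56,0,0,0,0,0,0]]'; python3 -m jog '[[0.56,0,0.002,0,0,0,0],[0.56,0,0,0,0,0,0]]'
```

```text
t: 10.55
tcp_pos: [581.7, -202.9, 48.7]
tcp_rot: [-0.54, 1.91, -1.91]
contact_force: [0.7, -0.2, 0.1]
width: 0.563
t: 10.72
tcp_pos: [581.6, -202.8, 46.6]
tcp_rot: [-0.54, 1.91, -1.91]
contact_force: [-0.6, 0.8, 0.5]
width: 0.559
t: 10.88
tcp_pos: [581.6, -202.9, 44.6]
tcp_rot: [-0.54, 1.91, -1.91]
contact_force: [-0.7, 0.3, 0.1]
width: 0.561
```

Run:
```python
from workcell import imaging
import cv2,numpy as np
a=imaging.get_image("side")["color"][150:240,280:370,::-1];b=imaging.get_image("scene")["color"][190:280,195:285,::-1]
w=imaging.get_image("wrist")["color"][:,:,::-1];w=cv2.resize(w[120:420,120:520],(800,600)) 
t=cv2.resize(np.hstack([a,b]),(600,300),interpolation=cv2.INTER_CUBIC)
cv2.imwrite("pics/p2.png",np.vstack([t,cv2.resize(w,(600,300))]))
```

```text
(no output)
```

View pics/p2.png

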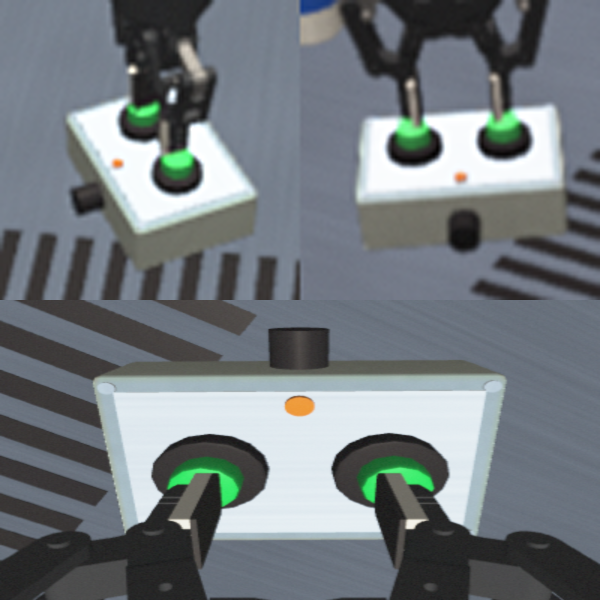

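Both fingertips now reach the caps' tops, centred left and right (wrist crop: tips at about x=205 and 400, caps at 203 and 397), still without force. I keep stepping down and watch the force.

```bash
python3 -m jog '[[0.56,0,0.002,0,0,0,0],[0.56,0,0,0,0,0,0]]';python3 -m jog '[[0.56,0,0.002,0,0,0,0],[0.56,0,0,0,0,0,0]]'
```

```text
t: 11.2
tcp_pos: [581.7, -202.9, 42.7]
tcp_rot: [-0.54, 1.91, -1.91]
contact_force: [-0.6, 0.1, -0.4]
width: 0.561
t: 11.37
tcp_pos: [581.9, -202.9, 40.8]
tcp_rot: [-0.54, 1.91, -1.91]
contact_force: [-0.4, -1.7, 3.4]
width: 0.559
```

```bash
python3 -m jog '[[0.56,0,0.002,0,0,0,0],[0.56,0,0.002,0,0,0,0],[0.56,0,0,0,0,0,0]]';python3 -m jog '[[0.56,0,0.002,0,0,0,0],[0.56,0,0.002,0,0,0,0],[0.56,0,0,0,0,0,0]]'
```

```text
t: 11.62
tcp_pos: [581.9, -203.0, 36.9]
tcp_rot: [-0.539, 1.91, -1.91]
contact_force: [-2.0, -0.1, 7.0]
width: 0.562
t: 11.87
tcp_pos: [582.0, -203.0, 33.9]
tcp_rot: [-0.539, 1.91, -1.91]
contact_force: [-6.2, 1.6, 17.4]
width: 0.565
```

```bash
python3 -m jog '[[0.56,0,0.001,0,0,0,0],[0.56,0,0,0,0,0,0],[0.56,0,0,0,0,0,0],[0.56,0,0,0,0,0,0]]'
python3 - <<'E'
from workcell import imaging
import cv2,numpy as np
a=imaging.get_image("side")["color"][150:240,280:370,::-1];b=imaging.get_image("scene")["color"][190:280,195:285,::-1]
w=imaging.get_image("wrist")["color"][:,:,::-1];w=w[120:420,120:520]
t=cv2.resize(np.hstack([a,b]),(600,300),interpolation=cv2.INTER_CUBIC)
cv2.imwrite("pics/p3.png",np.vstack([t,cv2.resize(w,(600,300))]))
E
python3 -m jog '[[0.56,0,0,0,0,0,0],[0.56,0,0,0,0,0,0],[0.56,0,0,0,0,0,0],[0.56,0,0,0,0,0,0],[0.56,0,0,0,0,0,0],[0.56,0,0,0,0,0,0],[0.56,0,0,0,0,0,0],[0.56,0,0,0,0,0,0]]'
```

```text
t: 12.2
tcp_pos: [582.1, -203.0, 33.8]
tcp_rot: [-0.539, 1.909, -1.911]
contact_force: [-11.4, 3.2, 33.7]
width: 0.557
t: 13.02
tcp_pos: [582.1, -203.0, 33.7]
tcp_rot: [-0.539, 1.909, -1.911]
contact_force: [-11.9, 3.0, 33.1]
width: 0.56
```

View pics/p3.png

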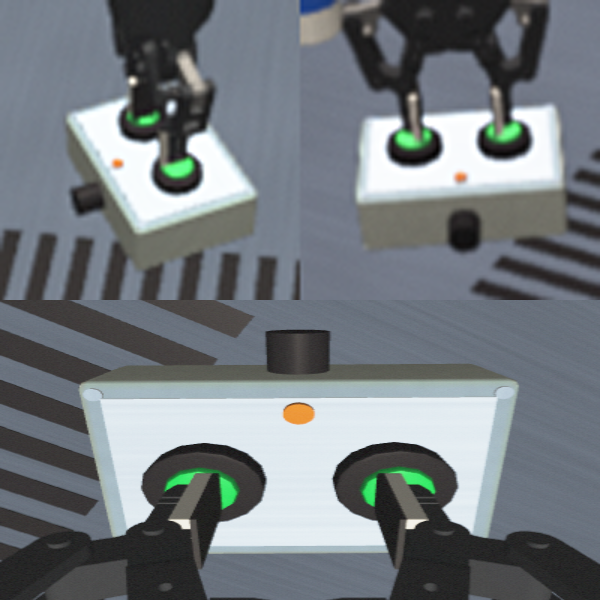

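Both caps are flush with their collars in all three views, and the force is steady at 33 N. I'll hold 2.7 s more, then lift straight up.

```bash
for i in 1 2 3 4; do python3 -m jog '[[0.56,0,0,0,0,0,0],[0.56,0,0,0,0,0,0],[0.56,0,0,0,0,0,0],[0.56,0,0,0,0,0,0],[0.56,0,0,0,0,0,0],[0.56,0,0,0,0,0,0],[0.56,0,0,0,0,0,0],[0.56,0,0,0,0,0,0]]' | grep -E '^t|force'; done; python3 -m jog '[[0.56,0,-0.008,0,0,0,0],[0.56,0,-0.015,0,0,0,0],[0.56,0,-0.035,0,0,0,0],[0.56,0,-0.04,0,0,0,0],[0.56,0,-0.04,0,0,0,0],[0.56,0,-0.03,0,0,0,0],[0.56,0,0,0,0,0,0],[0.56,0,0,0,0,0,0]]'; python3 -m jog '[[0.56,0,0,0,0,0,0],[0.56,0,0,0,0,0,0],[0.56,0,0,0,0,0,0],[0.56,0,0,0,0,0,0]]'
python3 - <<'E'
from workcell import imaging
import cv2
a=imaging.get_image("side")["color"][:,:,::-1];b=imaging.get_image("wrist")["color"][:,:,::-1]
cv2.imwrite("pics/e.png",cv2.vconcat([cv2.resize(a[90:440,180:580],(600,350)),cv2.resize(b[100:300,150:500],(600,250))]))
E
```

```text
t: 13.68
tcp_pos: [582.0, -203.1, 33.7]
tcp_rot: [-0.539, 1.909, -1.911]
contact_force: [-11.1, 2.7, 32.8]
t: 14.35
tcp_pos: [582.1, -203.0, 33.8]
tcp_rot: [-0.539, 1.909, -1.911]
contact_force: [-11.7, 3.3, 33.0]
t: 15.02
tcp_pos: [582.1, -203.0, 33.7]
tcp_rot: [-0.539, 1.909, -1.911]
contact_force: [-11.9, 2.6, 33.0]
t: 15.68
tcp_pos: [582.1, -203.0, 33.7]
tcp_rot: [-0.539, 1.909, -1.911]
contact_force: [-11.1, 3.2, 32.9]
t: 16.35
tcp_pos: [582.7, -203.2, 201.8]
tcp_rot: [-0.536, 1.907, -1.911]
contact_force: [-0.0, 0.4, -1.7]
width: 0.561
t: 16.68
tcp_pos: [581.4, -202.8, 198.8]
tcp_rot: [-0.541, 1.912, -1.909]
contact_force: [-0.1, 0.2, -0.1]
width: 0.561
```

View pics/e.png

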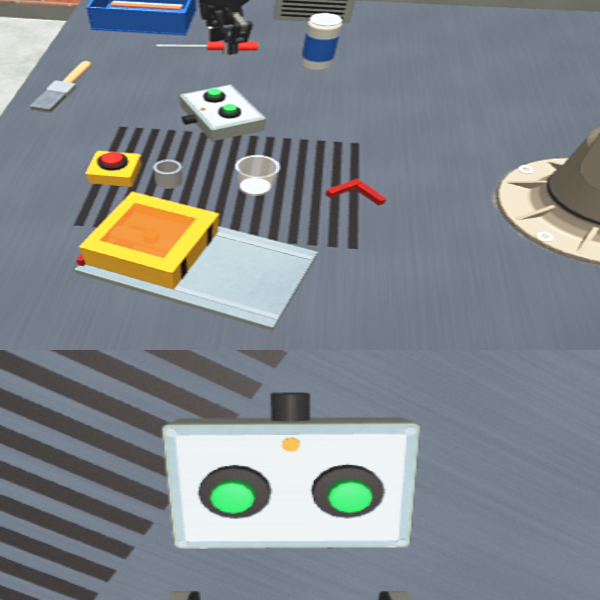

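The hood is home, both caps are up again, the loose things are where they were, and the arm is clear.

```bash
python3 -c "
from workcell import ticket
print(ticket.close_job())"
```

```text
the job is handed in; nothing more can be done
None
```

I pushed the hood home with the fingers shut, then pressed both green buttons together and held them down for over 3.4 s. I let go, lifted clear and handed in the job at about t = 17 s; no verdict is reported.

- **Hood:** the force at the stop rose to about 20 N, and the later pictures show the hood against the red end stop.
- **Buttons:** both caps were flush with their collars in all three views during the hold, with a steady force of about 33 N. They were back up after the lift.
- **At the end:** in the last side view the stop button and the loose things in frame looked undisturbed; the hammer was out of frame. The contact force was near zero with the TCP 199 mm above the table.
- **One disagreement:** the half-open fingertips first touched the caps with the TCP at about 41 mm. That put them roughly 24 mm behind the TCP, more than the stated 13 mm, so I went down in small steps watching the force instead.

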